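Weigh the returned clip weights and stack the tray

ROBOT

A 6-joint arm with a two-finger parallel gripper is mounted at the origin on a cart in front of the work surface, level with it; the furniture and walls round the work are solid. World frame = base frame: x ahead of the robot, y to its left, z up, the work surface at z = 0. Lengths are in mm, angles in rad, forces in N, time in s.
With the tool pointing down it reaches from about 300 to 750 mm from the base axis. Payload 8.5 kg.
Tool frame: the origin (TCP) lies on the mounting face of the last link; the fingertips stand 173 mm ahead of it and the grasp point (between the pads) lies 155 mm ahead of it; z points along the fingers, y is the line along which they close (so a half turn about z gives the same grasp; the last joint's range is limited). The gripper opens to 85 mm and grips with 20 to 120 N. Pads are 22 mm wide; open, the fingers measure 114 mm over their backs; the gripper's body (76 mm by 85 mm) begins 54 mm behind the grasp point. The pads swing forward as they close: fully open they stand 13 mm farther back than shut.
Start: joints at [-1.47, 0.381, 1.297, -0, 1.464, -0.215], TCP at [170.812, -522.786, 404.722] pointing down, gripper open.
Joint ranges: [-3.11, 3.11], [-0.89, 2.33], [0.22, 2.48], [-1.42, 4.56], [0.17, 2.85], [-2.88, 2.88]. Speed limits (rad/s): [2.39, 2.39, 3.14, 3.14, 3.14, 3.14].

INTERFACE

Orientations are given as a rotation vector (axis times angle).
In Python, from cell import robot gives the robot as it stands.
- The arm moves only by the tool carry_out, never from a script. Its argument "rows" is a list of rows, each a list of 7 numbers: the shift along the world's x, y, z as a fraction of full scale, then the turn, a rotation vector about the world's x, y, z as a fraction of full scale, then the opening, from -1 (shut) to 1 (fully open). A call has exactly 8 rows; each row is the pose to reach, as a shift and turn from the pose commanded when the call began, turning the shorter way round; what a row does not reach only later rows make up. Full scale, the value 1, is 0.4 m for a shift and pi rad for a turn. A row lasts 1/10 s, in which the tool goes at most 50 mm and 8.59 degrees, less where a joint would pass 70% of its speed; a pose out of reach is approached as far as the arm can. A call with a number of a shift or a turn outside -1 to 1 is refused whole. A call with a gripper value outside its range is refused whole. The fingers move at their own pace and stop on an object; "force" is the grip in N (left out, the last holds). Time passes only in rows, so rows that repeat a pose let the fingers close, or fill a call up. It gives the time, the measured TCP pose, the force, the opening and the grip force at its end, in the units of the state.
- robot.state(): the state, without advancing time (a new reading comes with each control period).
- robot.grab_frame(name): name is "scene" or "top" or "wrist"; returns the picture (384x512x3 uint8, blue, green, red); there is no depth.
- robot.camera_model(name): a dict with "intrinsics" (3x3 intrinsics, pixels), "eye" and "orientation" of the camera in the world; the wrist camera has in their place "T_tool_cam" (4x4, takes a point from camera to tool coordinates, whose origin is the TCP and whose axes are the flange's). Camera axes: x right, y up, looking along -z (the intrinsics and any distortion apply to the point x, -y, -z); pixel columns grow to the right and rows downward; lengths in mm; the calibration is good to about 2 mm. The wrist camera is an equidistant fisheye: a pixel r from the principal point sees the ray r / f radians off the axis. A picture is of the moment at which its call begins: read the wrist's pose just before it. camera_model takes no time and is no camera call.
- robot.finish_job(): hands the job in; it is judged then, once.
Trained networks look in the newest picture that a camera, given by its name, has taken for a name from the list of things; names that differ only in an ending like _2 or _b are one class to them, and where a whole thing is asked for, a point or a joint stands for the part that bears it (a point fixed in the world has none). Each returns a list of dicts, best first, with "score" (0 to 1); they miss things now and then, are a little off and sometimes report something else, mostly with a low value. They report only what shows in the picture. A call takes as long as a camera call.
- robot.search_frame(name, camera): "extent" ([left, top, right, bottom] in pixels, round what is visible of it).
- robot.silhouettes(name, camera): "mask" (384x512 bool, what is visible of it) and "extent" ([left, top, right, bottom] in pixels, round what is visible of it).
The state is a dict: "time": time; "joint_pos": joint angles; "qd": joint speeds; "tau": joint torques, N m; "eef_pos": TCP position; "eef_rot": TCP orientation; "wrist_force": force on the tool from outside, world axes, zero at the start; "wrist_torque": the same for the moment, N m; "finger_gap": opening from 0.0 (shut) to 1.0 (fully open); "gripper_force": force on a finger pad.
Only numpy, scipy, OpenCV 4.12 (cv2) and the standard library are available. Lean on these libraries where they do the work, as an engineer would, in place of code of your own. Each camera call takes 0.05 s, during which the arm holds its last target. There are 200 camera calls.

TASK

Weigh in the returned clip-on balancing weights: set the empty stacking tray centred and square on the scale's pan, lengthwise across the scale, so that it overhangs nowhere, let go of it, give the reading a second or two to settle and zero the scale with its round key. Then lift every clip weight out of the steel bin into the tray as it sits centred on the pan, leaving the lug nut and the tyre valve in the bin, let it settle again and print the ticket with the rectangular key (do not zero the scale again once weights are in the tray). Finally set the loaded tray on top of the other tray so that its corner lugs drop fully into the pockets, with all the weights still in it, and leave the tyre gauge and the scraper where they lie.

Things in the scene. Friction and masses are not known exactly. Their poses are not given: they have to be found in the camera images.
- tray: the empty grey plastic stacking tray, 128 (its x) x 64 (y) mm, walls 2.5 mm; origin under its centre, level with the tips of its four corner lugs (8 mm high, 10 mm wide tapering to 7, axes 9 mm in from the outer faces). Inner floor at z 10.5, rim at z 34, corners raised to z 41. Grasp across the middle of the long sides. 0.22 kg. Symmetrical. Starts at the right, long side about along y
- base_tray: the other, identical grey plastic stacking tray, 128 (its x) x 64 (y) mm, walls 2.5 mm; origin under its centre, level with the tips of its four corner lugs; two flat strips are stuck to its floor; loose, at the right. Inside each raised corner (z 34 to 41) an open pocket, bottom at z 34, takes the lug of a tray above with 1.5 mm clearance each side: seated, that tray's origin is at z 34
- scale: white bench scale, 200 (x) x 172 (y) mm, housing top at z 34; fixed; origin at the centre of its underside; x points away from the keys, which face the robot. Flat steel pan 92 (x) x 148 (y) x 4 mm, top at z 50, its centre 30 mm in +x from the origin; the pan does not move
- pan_centre (a point): centre of the pan's top face, with the scale's axes
- zero_key (a joint): travel of the round black zero key (18 mm wide), 80 mm in -x and 36 mm in +y from the scale's origin: 0 up, 0.004 m fully down; a spring of 1.5 N at rest and 4 N fully down. It counts as pressed over 0.003
- zero_key_top (a point): middle of the zero key's top face (z 42 when up; the housing round it is at z 34)
- print_key (a joint): travel of the rectangular black print key (17 x 26 mm), 80 mm in -x and 36 mm in -y from the scale's origin; spring and travel as the zero key
- print_key_top (a point): middle of the print key's top face (z 42 when up)
- bin: shallow pressed-steel bin, 216 (x) x 132 (y) mm outside, walls 3 mm thick and 38 mm high with a rolled rim, floor 3 mm; fixed; origin under its centre
- clip_a: clip-on balancing weight: grey rounded bar 30 mm long (its y) and 14 mm wide (x), 10 mm high with a thin bent steel clip rising to 15 mm; 30 g; grasp across the width. Origin under its centre. It may be absent (None). Starts on the bin's floor, clip up, long axis within 0.4 rad of the bin's y axis
- clip_b: clip-on balancing weight: grey rounded bar 26 mm long (its y) and 14 mm wide (x), 10 mm high with a thin bent steel clip rising to 15 mm; 30 g; grasp across the width. Origin under its centre. It may be absent (None). Starts on the bin's floor, clip up, long axis within 0.4 rad of the bin's y axis
- clip_c: clip-on balancing weight: grey rounded bar 40 mm long (its y) and 14 mm wide (x), 10 mm high with a thin bent steel clip rising to 15 mm; 30 g; grasp across the width. Origin under its centre. It may be absent (None). Starts on the bin's floor, clip up, long axis within 0.4 rad of the bin's y axis
- clip_d: clip-on balancing weight: grey rounded bar 30 mm long (its y) and 14 mm wide (x), 10 mm high with a thin bent steel clip rising to 15 mm; 30 g; grasp across the width. Origin under its centre. It may be absent (None). Starts on the bin's floor, clip up, long axis within 0.4 rad of the bin's y axis
- nut: hexagonal lug nut standing in the bin, 21 mm wide, 24 mm high; origin under its centre; stays in the bin
- valve: black rubber snap-in tyre valve lying in the bin, 52 (y) x 16 x 16 mm; origin under its centre; stays in the bin
- tray_corner0 (a point): outer corner of the empty tray's underside, at (64, 32, 8) mm in its frame
- tray_corner1 (a point): outer corner of the empty tray's underside, at (64, -32, 8) mm in its frame
- tray_corner2 (a point): outer corner of the empty tray's underside, at (-64, 32, 8) mm in its frame
- tray_corner3 (a point): outer corner of the empty tray's underside, at (-64, -32, 8) mm in its frame
- tyre_gauge: round black tyre gauge, 70 x 118 x 26 mm, a bystander beyond the scale
- scraper: blue-handled scraper, 40 x 147 x 18 mm, a bystander beyond the scale

How it is judged:
By the outcome, as a careful person would: the job done as asked, in the order asked, and still so for the second after the job is handed in, with the robot touching nothing.
Of clip_a, clip_b, clip_c, clip_d only 2 to 4 are there at a start; the rules pass over those that are not, and their reading is None.
At some moment in a run one of tray, base_tray may be knocked a few centimetres aside while the robot is not near it.
It also fails if it takes over 210 s, if anything falls off the work surface, if the arm or the gripper's body presses on something with over 40 N, if the wrist force passes 120 N, or if a joint passes its speed limit or range.

## Working session

There is one attempt and no reset: what is moved stays moved. The work goes in short steps, Python scripts to look and compute and a tool call to move; the robot and the scene stay as the last step left them, time stands still between calls to the robot, and variables do not carry over. Pictures are saved under pics/ and viewed, at most 14 in all, crops included, and the job is handed in when it is done.

Besides the shell and the picture viewer there is one more tool, called as name([rows], argument=value, ...), one row to a line, values as JSON. carry_out: Moves the arm, as the interface text tells. Shift numbers are shares of 0.4 m and turn numbers shares of pi rad, none past 1 either way. Its arguments: {"type":"object","properties":{"rows":{"type":"array"},"force":{"type":"number"}},"required":["rows"]}

```bash
ls; mkdir -p pics; cat > h.py <<'E'
import numpy as np, cv2
from scipy.spatial.transform import Rotation as R
from cell import robot
def ray(cam,px,st=None):
    m=robot.camera_model(cam); K=np.array(m["intrinsics"]); px=np.atleast_2d(px).astype(float)
    x=(px[:,0]-K[0,2])/K[0,0]; y=(px[:,1]-K[1,2])/K[1,1]
    if cam=="wrist":
        r=np.hypot(x,y); s=np.where(r>1e-9,np.sin(r)/np.maximum(r,1e-9),1)
        d=np.c_[x*s,-y*s,-np.cos(r)]
        st=st or robot.state(); T=np.array(m["T_tool_cam"]); Rt=R.from_rotvec(st["eef_rot"]).as_matrix()
        return Rt@T[:3,3]+np.array(st["eef_pos"]), d@(Rt@T[:3,:3]).T
    d=np.c_[x,-y,-np.ones_like(x)]; o=np.array(m["orientation"])
    o=o if o.shape==(3,3) else R.from_rotvec(o).as_matrix()
    return np.array(m["eye"]), d@o.T
def onz(cam,px,z,st=None):
    e,d=ray(cam,px,st); return (e+d*((z-e[2])/d[:,2])[:,None])[:,:2]
def rect(cam,mask,z,st=None):
    c=max(cv2.findContours(mask.astype(np.uint8),0,cv2.CHAIN_APPROX_NONE)[0],key=cv2.contourArea)[:,0]
    p=onz(cam,c,z,st).astype(np.float32); (cx,cy),(w,h),a=cv2.minAreaRect(p)
    if w<h: w,h,a=h,w,a+90
    a=(a+90)%180-90
    return np.round([cx,cy,w,h,a],1)
E
python3 - <<'E'
from h import *
print(robot.state())
for c in ["scene","top","wrist"]:
    print(c,robot.camera_model(c)); cv2.imwrite(f"pics/{c}0.png",robot.grab_frame(c))
for n,z in [("tray",34),("base_tray",34),("scale",34),("pan_centre",50),("zero_key_top",42),("print_key_top",42),("bin",38),("clip_a",10),("nut",24),("valve",12)]:
    try:
        for r in robot.silhouettes(n,"top"): print(n,round(r["score"],2),r["extent"],rect("top",r["mask"],z))
    except Exception as e: print(n,e)
E
```

```text
pics
{'time': 0.0, 'joint_pos': array([-1.47030659e+00,  3.81195039e-01,  1.29830239e+00,  1.75147781e-05,
        1.46360621e+00, -2.15248159e-01]), 'qd': array([-0.00149955,  0.00054531,  0.00075668,  0.00089462, -0.00138089,
        0.00074869]), 'tau': array([ 2.21659081e-05, -4.48464060e+01, -2.31280303e+01, -1.25167121e-04,
        4.76145098e-03, -1.39712805e-05]), 'eef_pos': array([ 170.80553597, -522.74743406,  404.09806205]), 'eef_rot': array([-3.10103726e+00, -4.93662456e-01, -1.63341270e-04]), 'wrist_force': array([-0.28385938,  0.06093465, -0.64538837]), 'wrist_torque': array([ 0.03293001, -0.02313347, -0.01827237]), 'gripper_force': 0.0, 'finger_gap': 0.9963041385059006}
scene {'intrinsics': array([[349.34924875,   0.        , 252.63400127],
       [  0.        , 349.34924875, 196.49739085],
       [  0.        ,   0.        ,   1.        ]]), 'eye': array([141.5984387 , 586.10592283, 645.77705082]), 'orientation': array([ 0.35700448, -1.12899698, -2.34862263])}
top {'intrinsics': array([[414.62741312,   0.        , 261.31474629],
       [  0.        , 414.62741312, 192
[... 642 characters left out ...]
 0.00000000e+00,  0.00000000e+00,  0.00000000e+00,
         1.00000000e+00]])}
tray 0.76 [320.8, 203.0, 366.5, 232.6] [ 433.8 -276.6  132.4   68.9   71.9]
base_tray 0.65 [312.9, 147.8, 355.4, 174.7] [ 610.7 -246.4  130.4   73.9   70.2]
pan_centre 0.47 [321.3, 205.1, 365.9, 231.6] [ 432.5 -272.9  129.3   68.2   72.8]
zero_key_top 0.22 [223.4, 159.9, 284.6, 230.0] [508.1   9.2 202.4 171.   10.7]
print_key_top 0.36 [264.2, 215.6, 274.5, 219.1] [438.6 -39.5  25.7  16.5 -80.3]
bin 0.38 [325.5, 202.2, 368.3, 230.6] [ 433.6 -274.   129.6   67.7   71.6]
valve 0.59 [166.7, 191.7, 182.0, 200.2] [508.3 257.2  48.4  12.9  88.4]
valve 0.58 [319.7, 199.6, 368.4, 234.9] [ 435.4 -280.8  134.9   70.5   72.2]
```

```bash
python3 - <<'E'
import cv2
a=cv2.imread("pics/top0.png")[110:270,110:410]; cv2.imwrite("pics/top0c.png",cv2.resize(a,(800,427),interpolation=cv2.INTER_CUBIC))
E
```

```text
(no output)
```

View pics/top0c.png

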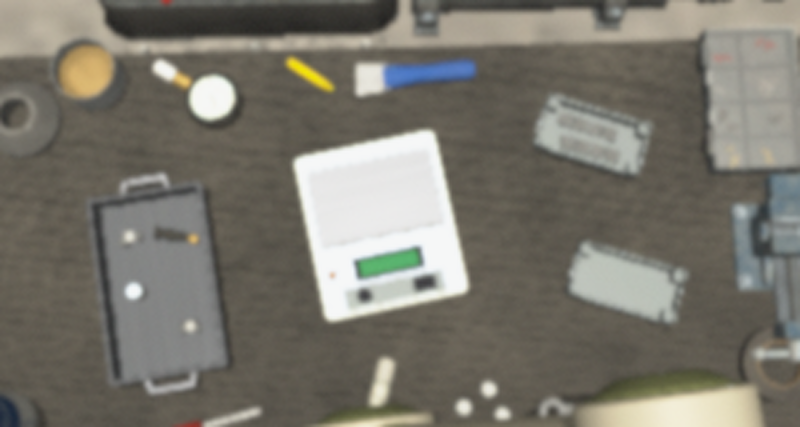

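View pics/scene0.png

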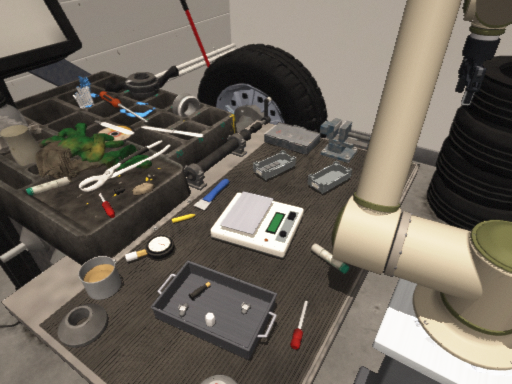

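carry_out([
  [0.66,0.61,-0.1,0,0,0.3,1],
  [0.66,0.61,-0.1,0,0,0.3,1],
  [0.66,0.61,-0.1,0,0,0.3,1],
  [0.66,0.61,-0.1,0,0,0.3,1],
  [0.66,0.61,-0.1,0,0,0.3,1],
  [0.66,0.61,-0.1,0,0,0.3,1],
  [0.66,0.61,-0.1,0,0,0.3,1],
  [0.66,0.61,-0.1,0,0,0.3,1],
])

```text
time: 1.45
eef_pos: [437.1, -275.6, 364.3]
eef_rot: [-2.534, -1.855, -0.001]
wrist_force: [1.2, -0.7, -0.1]
finger_gap: 0.994
gripper_force: 0.0
```

```bash
cat >> h.py <<'E'
def pose(st=None):
    st=st or robot.state(); M=R.from_rotvec(st["eef_rot"]).as_matrix()
    return np.round(st["eef_pos"],1), round(float(np.degrees(np.arctan2(M[1,1],M[0,1]))),2), np.round(M[:,2],3)
def look(names,cam="wrist",save=None,smin=0.3):
    st=robot.state(); im=robot.grab_frame(cam)
    if save: cv2.imwrite(f"pics/{save}.png",im)
    for n,z in names:
        for r in robot.silhouettes(n,cam):
            if r["score"]>=smin: print(n,round(r["score"],2),np.round(r["extent"]),rect(cam,r["mask"],z,st))
E
python3 - <<'E'
from h import *
s=robot.state();print(s["time"],pose(),s["joint_pos"],s["finger_gap"])
look([("tray",34),("base_tray",34),("scale",34)],save="w1")
E
```

```text
1.45 (array([ 437.1, -275.6,  364.3]), -17.59, array([ 0.   ,  0.001, -1.   ])) [-7.92047554e-01  3.57287981e-01  1.45812867e+00  9.24843997e-04
  1.32692500e+00 -4.85274159e-01] 0.9944627795727038
tray 0.79 [226. 118. 291. 243.] [ 434.4 -278.   132.2   65.7   71.9]
base_tray 0.55 [369.  45. 436. 165.] [ 610.2 -245.9  131.2   79.4   71.4]
scale 0.67 [191.   4. 241.  17.] [446.4 -92.2  51.7  21.  -21.6]
```

View pics/w1.png

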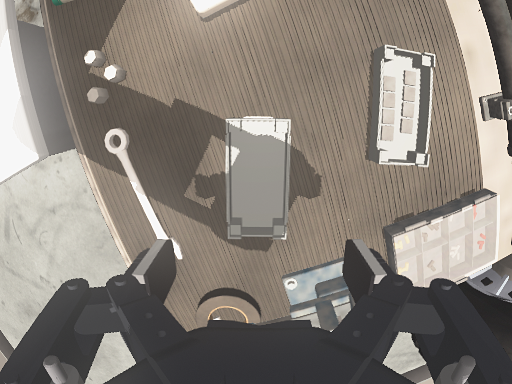

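carry_out([
  [-0.008,-0.006,-0.2,0,0,-0.003,1],
  [-0.008,-0.006,-0.3,0,0,-0.003,1],
  [-0.008,-0.006,-0.4,0,0,-0.003,1],
  [-0.008,-0.006,-0.47,0,0,-0.003,1],
  [-0.008,-0.006,-0.47,0,0,-0.003,1],
  [-0.008,-0.006,-0.47,0,0,-0.003,1],
  [-0.008,-0.006,-0.47,0,0,-0.003,-1],
  [-0.008,-0.006,-0.47,0,0,-0.003,-1],
], force=30)

```text
time: 2.45
eef_pos: [431.7, -281.8, 179.1]
eef_rot: [2.546, 1.834, 0.0]
wrist_force: [-1.6, -0.6, 8.9]
finger_gap: 0.745
gripper_force: 30.7
```

carry_out([
  [0,0,0,0,0,0,-1],
  [0,0,0,0,0,0,-1],
  [0,0,0,0,0,0,-1],
  [0,0,0,0,0,0,-1],
  [0,0,0,0,0,0,-1],
  [0,0,0,0,0,0,-1],
  [0,0,0.05,0,0,0,-1],
  [0,0,0.1,0,0,0,-1],
])

```text
time: 3.25
eef_pos: [431.5, -281.2, 218.4]
eef_rot: [2.548, 1.836, 0.0]
wrist_force: [0.5, 0.4, -1.8]
finger_gap: 0.745
gripper_force: 35.6
```

carry_out([
  [0,0,0.12,0,0,0,-1],
  [0,0,0.25,0,0,0,-1],
  [0.1,0.15,0.28,0,0,0.05,-1],
  [0.2,0.25,0.28,0,0,0.1,-1],
  [0.25,0.35,0.28,0,0,0.162,-1],
  [0.25,0.38,0.28,0,0,0.162,-1],
  [0.25,0.38,0.28,0,0,0.162,-1],
  [0.25,0.38,0.28,0,0,0.162,-1],
])

```text
time: 4.05
eef_pos: [531.4, -128.5, 329.8]
eef_rot: [2.002, 2.419, 0.0]
wrist_force: [1.1, -0.9, -2.1]
finger_gap: 0.742
gripper_force: 35.7
```

carry_out([
  [0,0,0,0,0,0,-1],
  [0,0,0,0,0,0,-1],
  [0,0,0,0,0,0,-1],
  [0,0,0,0,0,0,-1],
  [0,0,0,0,0,0,-1],
  [0,0,0,0,0,0,-1],
  [0,0,0,0,0,0,-1],
  [0,0,0,0,0,0,-1],
])

```text
time: 4.85
eef_pos: [531.6, -129.2, 328.7]
eef_rot: [-2.004, -2.419, 0.0]
wrist_force: [-0.1, -0.4, -2.5]
finger_gap: 0.743
gripper_force: 35.7
```

```bash
python3 - <<'E'
from h import *
s=robot.state();print(s["time"],pose(),s["finger_gap"],s["wrist_force"])
look([("scale",34),("pan_centre",50),("zero_key_top",42),("print_key_top",42),("tray",330-142+19),("bin",38)],save="w2")
E
```

```text
4.85 (array([ 531.6, -129.2,  328.7]), 10.71, array([-0.,  0., -1.])) 0.743209200968319 [-0.11114399 -0.43077615 -2.49968093]
scale 0.57 [160.   2. 375. 125.] [516.4 -12.5 195.8 126.1  10.9]
pan_centre 0.74 [158.   2. 374. 130.] [516.5 -15.6 183.9 117.3  11.3]
zero_key_top 0.72 [166.  55. 186.  88.] [441.  -39.   26.3  17.3 -79.5]
zero_key_top 0.44 [170.   2. 186.   9.] [430.   24.9  15.9   6.    3.7]
tray 0.92 [174. 107. 345. 326.] [ 525.9 -100.    82.8   53.4  -79.3]
tray 0.69 [160.   1. 374. 130.] [517.7 -43.6  66.8  42.9  10.9]
```

View pics/w2.png

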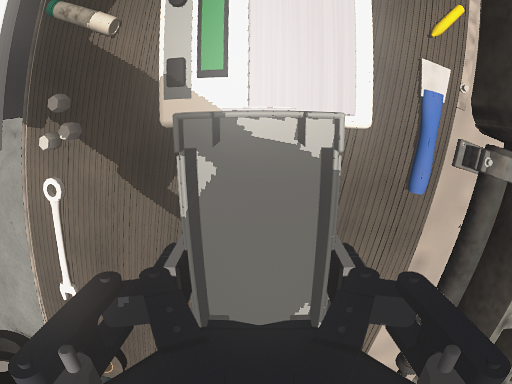

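carry_out([
  [0,0.1,0,0,0,0,-1],
  [-0.02,0.2,0,0,0,0,-1],
  [-0.02,0.2,0,0,0,0,-1],
  [-0.02,0.2,0,0,0,0,-1],
  [-0.02,0.2,0,0,0,0,-1],
  [-0.02,0.2,0,0,0,0,-1],
  [-0.02,0.2,0,0,0,0,-1],
  [-0.02,0.2,0,0,0,0,-1],
])

```text
time: 6.0
eef_pos: [523.7, -49.7, 328.6]
eef_rot: [-2.005, -2.418, 0.0]
wrist_force: [0.0, 0.6, -1.5]
finger_gap: 0.742
gripper_force: 35.6
```

```bash
python3 - <<'E'
from h import *
s=robot.state();print(s["time"],pose())
look([("scale",34),("zero_key_top",42),("print_key_top",42),("tray",193),("bin",38)],save="w3")
M=R.from_rotvec(s["eef_rot"]).as_matrix()
r=robot.silhouettes("tray","wrist")[0]["mask"]
ys,xs=np.nonzero(r);print(ys.min(),ys.max())
for row in (113,115,118): 
    p=onz("wrist",[[180,row],[340,row]],193,s);P=np.c_[p,[193,193]]-s["eef_pos"];print(row,np.round(P@M,1))
E
```

```text
6.0 (array([523.7, -49.7, 328.6]), 10.67, array([-0.,  0., -1.]))
scale 0.62 [153.  27. 366. 208.] [511.9  11.7 196.3 169.3  10.6]
zero_key_top 0.89 [161.  72. 179.  93.] [428.   31.5  18.   17.6 -37.3]
zero_key_top 0.57 [174. 108. 345. 328.] [530.8 -92.9 233.8 151.7 -79.4]
print_key_top 0.75 [163. 148. 180. 175.] [439.3 -38.6  25.   13.5 -83. ]
print_key_top 0.68 [423.   0. 464.  14.] [668.  169.9  54.   12.4  25.2]
tray 0.7 [174. 108. 345. 328.] [519.  -26.7  95.4  61.6 -79.4]
107 326
113 [[ 69.6 -28.2 135.6]
 [ 69.6  28.8 135.6]]
115 [[ 68.9 -28.2 135.6]
 [ 68.9  28.8 135.6]]
118 [[ 67.8 -28.2 135.6]
 [ 67.8  28.9 135.6]]
```

View pics/w3.png

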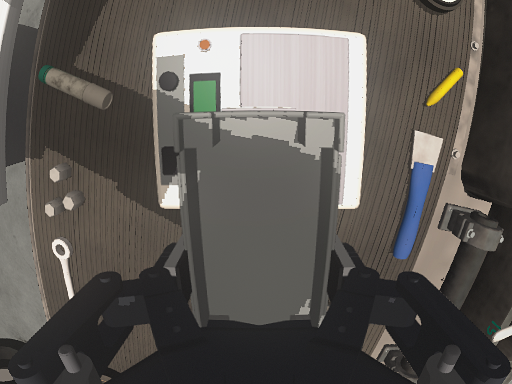

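carry_out([
  [0.03,0.08,0,0,0,0,-1],
  [0.0475,0.152,-0.05,0,0,0,-1],
  [0.0475,0.152,-0.12,0,0,0,-1],
  [0.0475,0.152,-0.2,0,0,0,-1],
  [0.0475,0.152,-0.235,0,0,0,-1],
  [0.0475,0.152,-0.245,0,0,0,-1],
  [0.0475,0.152,-0.25,0,0,0,-1],
  [0.0475,0.152,-0.254,0,0,0,-1],
])

```text
time: 7.15
eef_pos: [542.5, 11.7, 229.0]
eef_rot: [2.003, 2.419, 0.001]
wrist_force: [-10.7, 2.7, 22.5]
finger_gap: 0.74
gripper_force: 38.6
```

carry_out([
  [0,0,0,0,0,0,-1],
  [0,0,0,0,0,0,-1],
  [0,0,0,0,0,0,-1],
  [0,0,0,0,0,0,-1],
  [0,0,0,0,0,0,-1],
  [0,0,0,0,0,0,-1],
  [0,0,0,0,0,0,-1],
  [0,0,0,0,0,0,-1],
])

```text
time: 7.95
eef_pos: [542.4, 11.7, 229.1]
eef_rot: [2.003, 2.418, 0.001]
wrist_force: [-5.5, 0.9, 8.6]
finger_gap: 0.748
gripper_force: 36.9
```

carry_out([
  [0,0,0.004,0,0,0,0.7],
  [0,0,0.004,0,0,0,1],
  [0,0,0.004,0,0,0,1],
  [0,0,0.004,0,0,0,1],
  [0,0,0.004,0,0,0,1],
  [0,0,0.1,0,0,0,1],
  [0,0,0.2,0,0,0,1],
  [0,0,0.3,0,0,0,1],
])

```text
time: 8.75
eef_pos: [542.5, 11.6, 348.4]
eef_rot: [-2.004, -2.419, 0.001]
wrist_force: [0.8, 0.5, -0.6]
finger_gap: 0.996
gripper_force: 0.0
```

carry_out([
  [0,-0.1,0.06,0,0,0,1],
  [0,-0.18,0.06,0,0,0,1],
  [0,-0.18,0.06,0,0,0,1],
  [0,-0.18,0.06,0,0,0,1],
  [0,-0.18,0.06,0,0,0,1],
  [0,-0.18,0.06,0,0,0,1],
  [0,-0.18,0.06,0,0,0,1],
  [0,-0.18,0.06,0,0,0,1],
])

```text
time: 9.55
eef_pos: [542.6, -59.9, 371.0]
eef_rot: [-2.003, -2.42, 0.0]
wrist_force: [-0.2, -0.0, 0.1]
finger_gap: 1.001
gripper_force: 0.0
```

```bash
python3 - <<'E'
from h import *
s=robot.state();print(s["time"],pose())
look([("scale",34),("zero_key_top",42),("print_key_top",42),("tray",91),("bin",38)],save="w4")
E
```

```text
9.55 (array([542.6, -59.9, 371. ]), 10.76, array([-0.,  0., -1.]))
scale 0.89 [151.  24. 340. 184.] [512.4  11.2 196.  169.7  10.6]
zero_key_top 0.47 [158.  63. 176.  83.] [429.   32.   19.9  17.9   6.3]
print_key_top 0.64 [159. 131. 176. 152.] [441.6 -38.4  25.4  17.7 -82.7]
tray 0.58 [235.  28. 313. 178.] [541.2  17.6 127.7  64.6 -79.3]
```

View pics/w4.png

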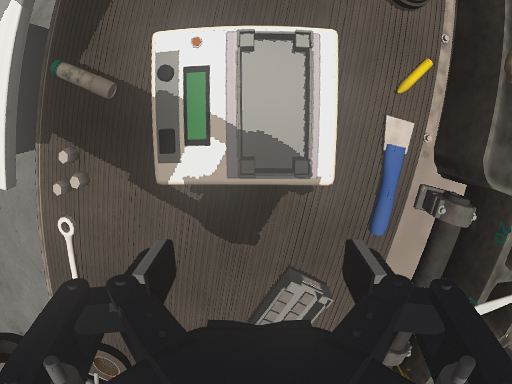

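carry_out([
  [-0.1,0.08,0,0,0,0,-1],
  [-0.2,0.16,-0.05,0,0,0,-1],
  [-0.286,0.231,-0.15,0,0,0,-1],
  [-0.286,0.231,-0.25,0,0,0,-1],
  [-0.286,0.231,-0.353,0,0,0,-1],
  [-0.286,0.231,-0.353,0,0,0,-1],
  [-0.286,0.231,-0.353,0,0,0,-1],
  [-0.286,0.231,-0.353,0,0,0,-1],
])

```text
time: 10.65
eef_pos: [429.1, 31.7, 231.7]
eef_rot: [2.003, 2.416, 0.003]
wrist_force: [0.7, 0.2, 0.2]
finger_gap: 0.003
gripper_force: 0.0
```

carry_out([
  [0,0,-0.02,0,0,0,-1],
  [0,0,-0.035,0,0,0,-1],
  [0,0,-0.042,0,0,0,-1],
  [0,0,-0.046,0,0,0,-1],
  [0,0,-0.048,0,0,0,-1],
  [0,0,-0.048,0,0,0,-1],
  [0,0,-0.048,0,0,0,-1],
  [0,0,-0.048,0,0,0,-1],
])

```text
time: 11.45
eef_pos: [428.3, 31.9, 211.4]
eef_rot: [2.004, 2.418, 0.001]
wrist_force: [-0.8, -0.4, 9.9]
finger_gap: 0.0
gripper_force: 4.9
```

carry_out([
  [0,0,0.03,0,0,0,-1],
  [0,0,0.13,0,0,0,-1],
  [0,0,0.25,0,0,0,0],
  [0.04,0.1,0.325,0,0,0,1],
  [0.06,0.2,0.325,0,0,0,1],
  [0.08,0.3,0.325,0,0,0,1],
  [0.08,0.38,0.325,0,0,0,1],
  [0.08,0.4,0.325,0,0,0,1],
])

```text
time: 12.25
eef_pos: [459.8, 194.5, 340.5]
eef_rot: [-2.0, -2.422, 0.0]
wrist_force: [-0.3, 0.2, 0.7]
finger_gap: 0.995
gripper_force: 0.0
```

carry_out([
  [0,0,0,0,0,0,1],
  [0,0,0,0,0,0,1],
  [0,0,0,0,0,0,1],
  [0,0,0,0,0,0,1],
  [0,0,0,0,0,0,1],
  [0,0,0,0,0,0,1],
  [0,0,0,0,0,0,1],
  [0,0,0,0,0,0,1],
])

```text
time: 13.05
eef_pos: [460.2, 192.0, 340.7]
eef_rot: [-2.004, -2.419, 0.0]
wrist_force: [-0.3, -0.1, -0.0]
finger_gap: 1.002
gripper_force: 0.0
```

```bash
python3 - <<'E'
from h import *
s=robot.state();print(s["time"],pose())
look([("bin",38),("clip_a",9),("nut",24),("valve",12),("tray",91)],save="w5",smin=.2)
im=cv2.imread("pics/w5.png");cv2.imwrite("pics/w5b.png",cv2.resize(im,(800,600),interpolation=cv2.INTER_CUBIC))
E
```

```text
13.05 (array([460.2, 192. , 340.7]), 10.71, array([-0.,  0., -1.]))
bin 0.89 [135.  20. 395. 177.] [449.9 275.2 246.8 138.6   8. ]
clip_a 0.83 [200. 111. 217. 136.] [398.7 239.5  24.6  14.5 -80.8]
clip_a 0.81 [318.  54. 342.  88.] [509.5 313.6  30.5  18.8 -70.2]
nut 0.87 [253.  56. 273.  75.] [441.5 302.7  20.2  18.3  87.2]
valve 0.96 [304. 100. 333. 147.] [507.2 257.8  51.4  14.2  77.2]
tray 0.87 [276. 304. 342. 331.] [526.5  92.6  68.9  34.4  -5.1]
```

View pics/w5b.png

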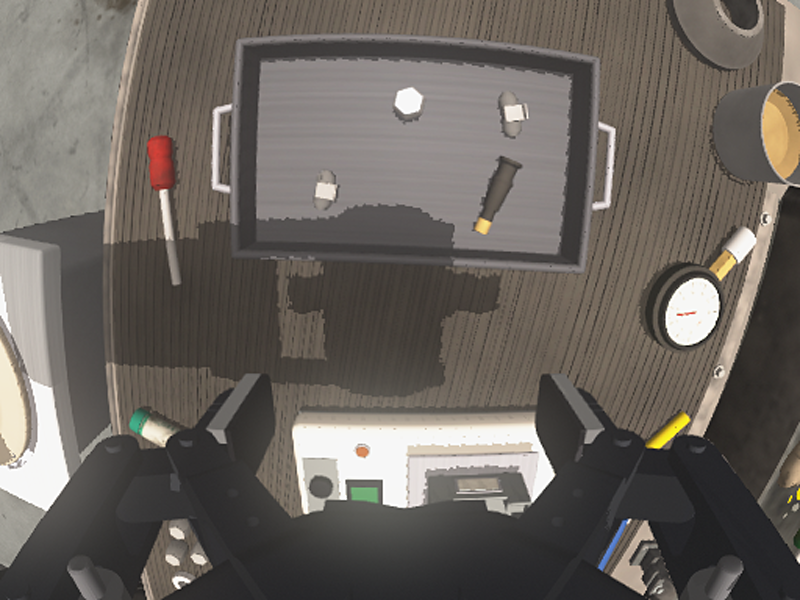

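carry_out([
  [-0.08,0.06,-0.05,0,0,-0.004,-0.3],
  [-0.152,0.119,-0.15,0,0,-0.008,-0.3],
  [-0.152,0.119,-0.25,0,0,-0.008,-0.3],
  [-0.152,0.119,-0.33,0,0,-0.008,-0.3],
  [-0.152,0.119,-0.33,0,0,-0.008,-0.3],
  [-0.152,0.119,-0.37,0,0,-0.008,-0.3],
  [-0.152,0.119,-0.4,0,0,-0.008,-0.3],
  [-0.152,0.119,-0.409,0,0,-0.008,-0.3],
])

```text
time: 14.15
eef_pos: [399.9, 239.6, 177.7]
eef_rot: [2.035, 2.393, 0.001]
wrist_force: [0.0, -0.6, 0.7]
finger_gap: 0.349
gripper_force: 0.0
```

carry_out([
  [0,0,0,0,0,0,-0.3],
  [0,0,0,0,0,0,-1],
  [0,0,0,0,0,0,-1],
  [0,0,0,0,0,0,-1],
  [0,0,0,0,0,0,-1],
  [0,0,0.03,0,0,0,-1],
  [0,0,0.1,0,0,0,-1],
  [0,0,0.2,0,0,0,-1],
])

```text
time: 14.95
eef_pos: [399.1, 239.5, 257.3]
eef_rot: [-2.034, -2.392, 0.004]
wrist_force: [0.5, 0.7, -0.6]
finger_gap: 0.133
gripper_force: 29.6
```

carry_out([
  [0.05,-0.07,0.1,0,0,0.04,-1],
  [0.1,-0.14,0.107,0,0,0.08,-1],
  [0.16,-0.24,0.107,0,0,0.12,-1],
  [0.22,-0.32,0.107,0,0,0.16,-1],
  [0.28,-0.4,0.107,0,0,0.2,-1],
  [0.32,-0.46,0.107,0,0,0.24,-1],
  [0.343,-0.494,0.107,0,0,0.28,-1],
  [0.343,-0.494,0.107,0,0,0.32,-1],
])

```text
time: 15.75
eef_pos: [537.6, 40.1, 300.1]
eef_rot: [0.625, 3.078, -0.0]
wrist_force: [0.0, -0.2, -0.2]
finger_gap: 0.136
gripper_force: 29.6
```

carry_out([
  [0,0,0,0,0,0.04,-1],
  [0,0,0,0,0,0.08,-1],
  [0,0,0,0,0,0.12,-1],
  [0,0,0,0,0,0.16,-1],
  [0,0,0,0,0,0.188,-1],
  [0,0,0,0,0,0.188,-1],
  [0,0,0,0,0,0.188,-1],
  [0,0,0,0,0,0.188,-1],
])

```text
time: 16.55
eef_pos: [536.6, 42.0, 300.0]
eef_rot: [-0.291, 3.128, -0.0]
wrist_force: [-0.5, -0.4, 0.1]
finger_gap: 0.135
gripper_force: 29.6
```

```bash
python3 - <<'E'
from h import *
s=robot.state();print(s["time"],pose(),s["finger_gap"],s["joint_pos"][5])
look([("tray",91),("clip_a",130)],save="w6",smin=.2)
E
```

```text
16.55 (array([536.6,  42. , 300. ]), 100.61, array([ 0., -0., -1.])) 0.13482295862129118 -1.897943016495338
tray 0.92 [127. 165. 321. 264.] [537.7  16.8 128.   69.9 -78.8]
tray 0.72 [479. 196. 503. 215.] [494.  221.8  24.6  13.8  84.7]
clip_a 0.68 [247. 225. 274. 271.] [535.1  42.   28.   11.3  11.7]
clip_a 0.5 [480. 200. 501. 214.] [488.4 179.8  18.    9.3  85.6]
```

View pics/w6.png

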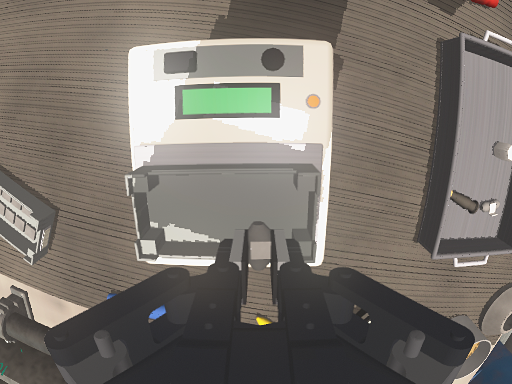

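carry_out([
  [0,0,-0.08,0,0,0,-1],
  [0,0,-0.13,0,0,0,-1],
  [0,0,-0.15,0,0,0,-1],
  [0,0,-0.159,0,0,0,-1],
  [0,0,-0.159,0,0,0,-1],
  [0,0,-0.159,0,0,0,-0.35],
  [0,0,-0.159,0,0,0,-0.35],
  [0,0,-0.159,0,0,0,-0.35],
])

```text
time: 17.5
eef_pos: [536.7, 42.0, 236.9]
eef_rot: [-0.293, 3.127, -0.0]
wrist_force: [-0.3, 0.1, -0.0]
finger_gap: 0.327
gripper_force: 0.0
```

carry_out([
  [0,0,0.05,0,0,0,-0.35],
  [0,0,0.15,0,0,0,-0.35],
  [0,0,0.2,0,0,0,-0.35],
  [-0.02,0.15,0.2,0,0,-0.04,-0.3],
  [-0.04,0.27,0.2,0,0,-0.08,-0.3],
  [-0.06,0.38,0.2,0,0,-0.12,-0.3],
  [-0.067,0.49,0.2,0,0,-0.16,-0.3],
  [-0.067,0.55,0.2,0,0,-0.2,-0.3],
])

```text
time: 18.3
eef_pos: [508.6, 265.3, 316.8]
eef_rot: [0.691, 3.064, 0.001]
wrist_force: [0.9, -0.2, 0.7]
finger_gap: 0.347
gripper_force: 0.0
```

carry_out([
  [0,0.05,0,0,0,-0.04,-0.3],
  [0,0.05,0,0,0,-0.08,-0.3],
  [0,0.05,0,0,0,-0.12,-0.3],
  [0,0.05,0,0,0,-0.16,-0.3],
  [0,0.05,0,0,0,-0.2,-0.3],
  [0,0.05,0,0,0,-0.25,-0.3],
  [0,0.05,0,0,0,-0.25,-0.3],
  [0,0.05,0,0,0,-0.25,-0.3],
])

```text
time: 19.1
eef_pos: [509.8, 282.0, 316.5]
eef_rot: [1.804, 2.572, 0.0]
wrist_force: [-0.3, -0.1, 0.4]
finger_gap: 0.349
gripper_force: 0.0
```

```bash
python3 - <<'E'
from h import *
s=robot.state();print(s["time"],pose(),s["finger_gap"],s["joint_pos"][5])
look([("clip_a",12),("nut",24),("valve",12),("bin",38)],save="w7",smin=.2)
look([("clip_a",70),("tray",91)],cam="top",smin=.2)
im=cv2.imread("pics/w7.png");cv2.imwrite("pics/w7b.png",cv2.resize(im,(800,600),interpolation=cv2.INTER_CUBIC))
E
```

```text
19.1 (array([509.8, 282. , 316.5]), 19.92, array([ 0.,  0., -1.])) 0.34905325547945326 -0.04543897596124391
clip_a 0.78 [261. 134. 278. 166.] [507.8 313.9  28.3  13.8 -66. ]
nut 0.72 [186. 129. 208. 149.] [442.4 305.5  21.2  18.8  89.7]
valve 0.95 [233. 181. 268. 228.] [506.  258.5  52.4  14.1  75.8]
bin 0.78 [ 72.  84. 338. 268.] [451.2 275.2 245.6 138.7   8.2]
tray 0.57 [225. 170. 271. 197.] [537.3  15.8 129.4  66.5 -80.1]
```

View pics/w7b.png

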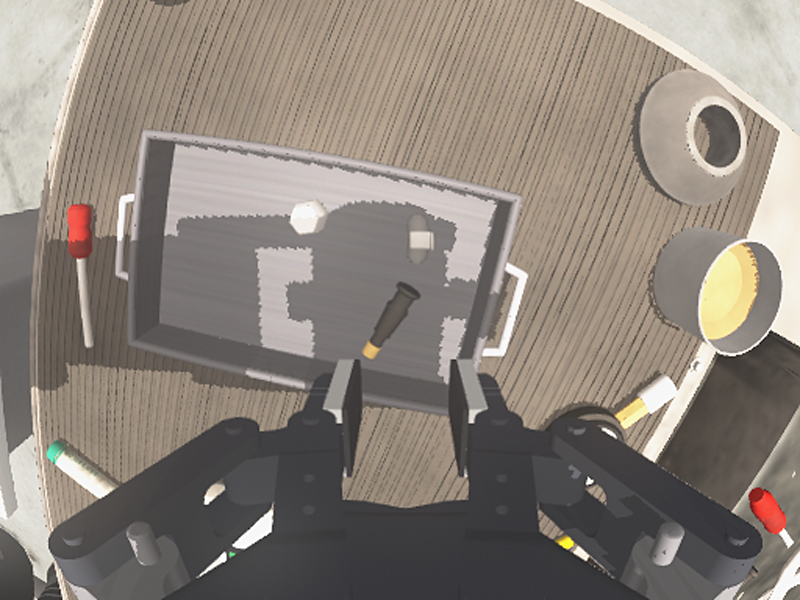

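carry_out([
  [-0.006,0.08,-0.05,0,0,0,-0.3],
  [-0.006,0.08,-0.15,0,0,0,-0.3],
  [-0.006,0.08,-0.25,0,0,0,-0.3],
  [-0.006,0.08,-0.3,0,0,0,-0.3],
  [-0.006,0.08,-0.33,0,0,0,-0.3],
  [-0.006,0.08,-0.345,0,0,0,-0.3],
  [-0.006,0.08,-0.349,0,0,0,-0.3],
  [-0.006,0.08,-0.349,0,0,0,-0.3],
])

```text
time: 20.3
eef_pos: [507.7, 314.1, 177.6]
eef_rot: [1.808, 2.568, 0.002]
wrist_force: [0.1, 0.6, -0.4]
finger_gap: 0.354
gripper_force: 0.0
```

carry_out([
  [0,0,0,0,0,0,-1],
  [0,0,0,0,0,0,-1],
  [0,0,0,0,0,0,-1],
  [0,0,0,0,0,0,-1],
  [0,0,0,0,0,0,-1],
  [0,0,0.03,0,0,0,-1],
  [0,0,0.1,0,0,0,-1],
  [0,0,0.2,0,0,0,-1],
])

```text
time: 21.1
eef_pos: [507.1, 313.8, 256.7]
eef_rot: [-1.807, -2.567, 0.005]
wrist_force: [0.7, 0.4, -0.6]
finger_gap: 0.133
gripper_force: 29.5
```

carry_out([
  [0,-0.02,0.1,0,0,0.04,-1],
  [0.01,-0.13,0.108,0,0,0.08,-1],
  [0.03,-0.25,0.108,0,0,0.12,-1],
  [0.04,-0.37,0.108,0,0,0.16,-1],
  [0.06,-0.49,0.108,0,0,0.2,-1],
  [0.08,-0.6,0.108,0,0,0.24,-1],
  [0.09,-0.7,0.108,0,0,0.28,-1],
  [0.092,-0.803,0.108,0,0,0.32,-1],
])

```text
time: 21.9
eef_pos: [544.2, -9.0, 300.7]
eef_rot: [0.339, 3.122, -0.0]
wrist_force: [0.4, 0.2, -0.5]
finger_gap: 0.136
gripper_force: 29.5
```

carry_out([
  [0,0,0,0,0,0.04,-1],
  [0,0,0,0,0,0.08,-1],
  [0,0,0,0,0,0.128,-1],
  [0,0,0,0,0,0.128,-1],
  [0,0,0,0,0,0.128,-1],
  [0,0,0,0,0,0.128,-1],
  [0,0,0,0,0,0.128,-1],
  [0,0,0,0,0,0.128,-1],
])

```text
time: 22.7
eef_pos: [544.2, -7.1, 300.0]
eef_rot: [0.282, -3.129, -0.0]
wrist_force: [-0.4, -0.6, -0.3]
finger_gap: 0.136
gripper_force: 29.5
```

```bash
python3 - <<'E'
from h import *
s=robot.state();print(s["time"],pose(),s["finger_gap"],s["joint_pos"][5])
look([("tray",91),("clip_a",75)],save="w8",smin=.2)
E
```

```text
22.7 (array([544.2,  -7.1, 300. ]), 100.3, array([-0.,  0., -1.])) 0.1364792243134786 -1.981274203592829
tray 0.73 [197. 164. 389. 266.] [537.6  16.5 127.6  70.  -79.4]
clip_a 0.69 [247. 220. 274. 278.] [573.   -1.5  46.2  16.7   9.5]
clip_a 0.59 [315. 193. 344. 226.] [532.8  41.   26.   16.7  11. ]
```

View pics/w8.png

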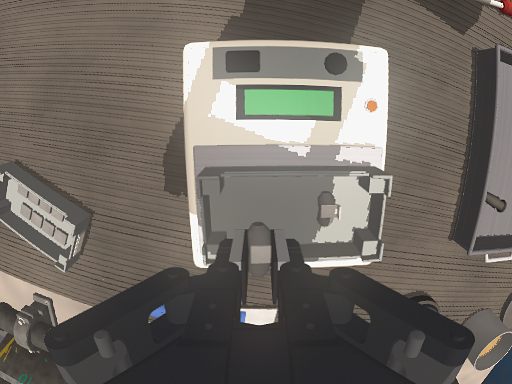

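carry_out([
  [0,0,-0.08,0,0,0,-1],
  [0,0,-0.13,0,0,0,-1],
  [0,0,-0.15,0,0,0,-1],
  [0,0,-0.159,0,0,0,-1],
  [0,0,-0.159,0,0,0,-1],
  [0,0,-0.159,0,0,0,-0.35],
  [0,0,-0.159,0,0,0,-0.35],
  [0,0,-0.159,0,0,0,-0.35],
])

```text
time: 23.65
eef_pos: [544.3, -7.2, 236.9]
eef_rot: [-0.283, 3.128, -0.001]
wrist_force: [0.4, 0.2, -0.3]
finger_gap: 0.329
gripper_force: 0.0
```

carry_out([
  [0,0,0.1,0,0,0,-0.35],
  [0,0,0.2,0,0,0,-0.35],
  [0,0,0.32,0,0,-0.04,-0.35],
  [0,-0.05,0.33,0,0,-0.08,-0.3],
  [0,-0.13,0.33,0,0,-0.12,-0.3],
  [0,-0.13,0.33,0,0,-0.16,-0.3],
  [0,-0.13,0.33,0,0,-0.2,-0.3],
  [0,-0.13,0.33,0,0,-0.24,-0.3],
])

```text
time: 24.45
eef_pos: [544.1, -59.4, 368.6]
eef_rot: [0.897, 3.01, 0.0]
wrist_force: [0.2, 0.0, 0.0]
finger_gap: 0.35
gripper_force: 0.0
```

carry_out([
  [0,0,0,0,0,-0.04,-1],
  [0,0,0,0,0,-0.08,-1],
  [0,0,0,0,0,-0.12,-1],
  [0,0,0,0,0,-0.16,-1],
  [0,0,0,0,0,-0.2,-1],
  [0,0,0,0,0,-0.258,-1],
  [0,0,0,0,0,-0.258,-1],
  [0,0,0,0,0,-0.258,-1],
])

```text
time: 25.25
eef_pos: [544.1, -59.1, 368.6]
eef_rot: [2.004, 2.419, 0.0]
wrist_force: [0.0, -0.6, -0.0]
finger_gap: -0.004
gripper_force: 0.0
```

```bash
python3 - <<'E'
from h import *
s=robot.state();print(s["time"],pose(),s["finger_gap"],s["joint_pos"][5])
look([("tray",91),("clip_a",72),("scale",34)],save="w9",smin=.2)
im=cv2.imread("pics/w9.png")[0:260,110:400];cv2.imwrite("pics/w9b.png",cv2.resize(im,(669,600),interpolation=cv2.INTER_CUBIC))
E
```

```text
25.25 (array([544.1, -59.1, 368.6]), 10.71, array([ 0., -0., -1.])) -0.0042194087026651665 -0.5115419290345447
tray 0.73 [234.  30. 313. 179.] [541.   17.4 127.   64.5 -79. ]
clip_a 0.79 [256. 120. 290. 138.] [545.8  -6.1  28.1  13.1   5.4]
scale 0.84 [150.  29. 339. 185.] [512.4  10.8 196.6 168.4  10.4]
```

View pics/w9b.png

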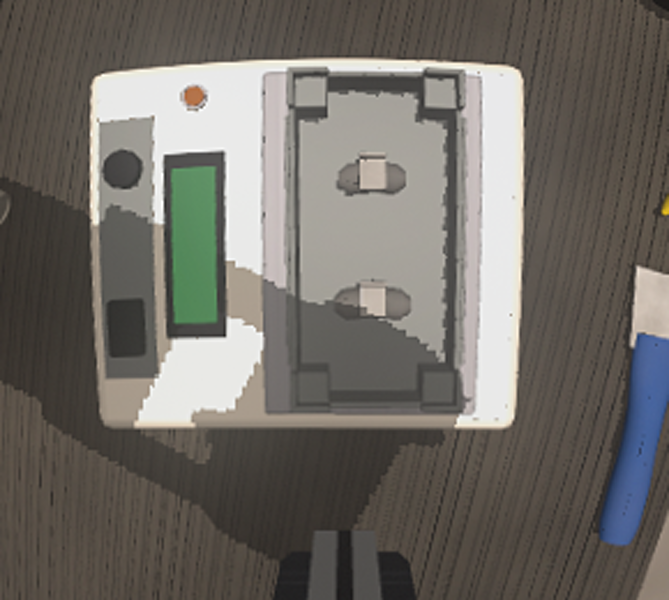

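carry_out([
  [-0.1,0.02,-0.05,0,0,0,-1],
  [-0.2,0.04,-0.1,0,0,0,-1],
  [-0.26,0.051,-0.2,0,0,0,-1],
  [-0.26,0.051,-0.3,0,0,0,-1],
  [-0.26,0.051,-0.346,0,0,0,-1],
  [-0.26,0.051,-0.346,0,0,0,-1],
  [-0.26,0.051,-0.346,0,0,0,-1],
  [-0.26,0.051,-0.346,0,0,0,-1],
])

```text
time: 26.25
eef_pos: [440.6, -38.9, 231.1]
eef_rot: [2.003, 2.418, 0.001]
wrist_force: [0.3, -1.0, -0.2]
finger_gap: -0.003
gripper_force: 0.0
```

carry_out([
  [0,0,-0.02,0,0,0,-1],
  [0,0,-0.035,0,0,0,-1],
  [0,0,-0.042,0,0,0,-1],
  [0,0,-0.046,0,0,0,-1],
  [0,0,-0.049,0,0,0,-1],
  [0,0,-0.049,0,0,0,-1],
  [0,0,-0.049,0,0,0,-1],
  [0,0,-0.049,0,0,0,-1],
])

```text
time: 27.05
eef_pos: [440.2, -38.8, 211.2]
eef_rot: [2.003, 2.419, 0.0]
wrist_force: [-1.7, 0.5, 15.5]
finger_gap: -0.001
gripper_force: 7.7
```

carry_out([
  [0,0,0.03,0,0,0,-1],
  [0,0,0.15,0,0,0,-1],
  [0.05,0,0.27,0,0,0,-1],
  [0.14,-0.05,0.35,0,0,0,0],
  [0.24,-0.12,0.4,0,0,0,1],
  [0.3,-0.22,0.4,0,0,0,1],
  [0.33,-0.32,0.4,0,0,0,1],
  [0.35,-0.42,0.4,0,0,0,1],
])

```text
time: 27.85
eef_pos: [581.0, -208.4, 369.8]
eef_rot: [-2.003, -2.419, 0.0]
wrist_force: [0.1, 0.3, 0.4]
finger_gap: 0.845
gripper_force: 0.0
```

carry_out([
  [0,-0.1,0,0,0,0,1],
  [0,-0.15,0,0,0,0,1],
  [0,-0.15,0,0,0,0,1],
  [0,-0.15,0,0,0,0,1],
  [0,-0.15,0,0,0,0,1],
  [0,-0.15,0,0,0,0,1],
  [0,-0.15,0,0,0,0,1],
  [0,-0.15,0,0,0,0,1],
])

```text
time: 28.65
eef_pos: [580.3, -266.2, 370.5]
eef_rot: [2.003, 2.42, 0.0]
wrist_force: [0.8, 0.3, 0.0]
finger_gap: 1.001
gripper_force: 0.0
```

```bash
python3 - <<'E'
from h import *
s=robot.state();print(s["time"],pose(),s["finger_gap"],s["joint_pos"][5])
look([("base_tray",41)],save="w10",smin=.2)
look([("base_tray",41),("tray",91)],cam="top",smin=.2)
im=cv2.imread("pics/w10.png");cv2.imwrite("pics/w10b.png",cv2.resize(im,(800,600),interpolation=cv2.INTER_CUBIC))
E
```

```text
28.65 (array([ 580.3, -266.2,  370.5]), 10.75, array([ 0., -0., -1.])) 1.0007125035923043 -0.8029126786812133
base_tray 0.6 [236.  95. 350. 231.] [ 611.6 -245.7  127.1   66.6   71. ]
base_tray 0.72 [309. 146. 332. 163.] [ 622.9 -203.2   72.5   42.   -23.9]
tray 0.71 [227. 168. 271. 194.] [538.   15.4 128.   70.1 -80.1]
```

View pics/w10b.png

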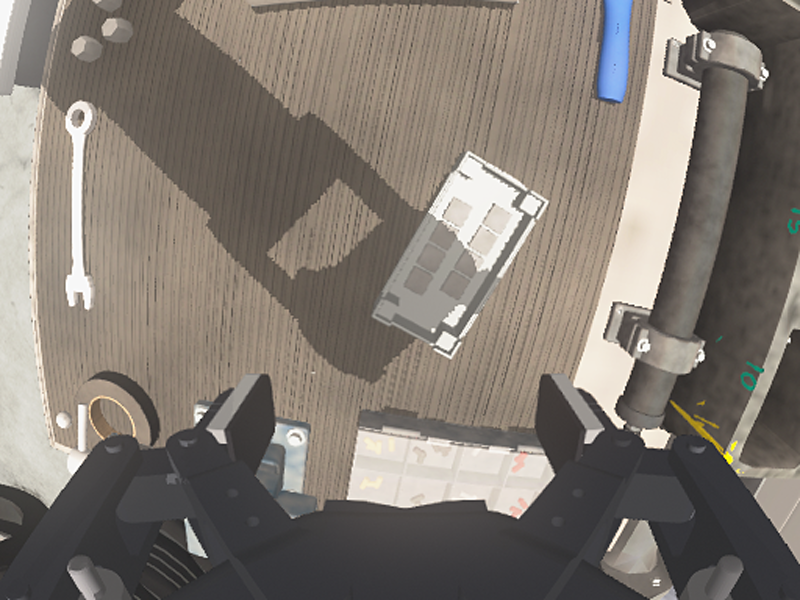

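carry_out([
  [0.019,-0.12,-0.125,0,0,-0.165,1],
  [0.019,-0.12,-0.125,0,0,-0.165,1],
  [0.019,-0.12,-0.125,0,0,-0.165,1],
  [0.019,-0.12,-0.125,0,0,-0.165,1],
  [0.019,-0.12,-0.125,0,0,-0.165,1],
  [0.019,-0.12,-0.125,0,0,-0.165,1],
  [0.019,-0.12,-0.125,0,0,-0.165,1],
  [0.019,-0.12,-0.125,0,0,-0.165,1],
])

```text
time: 29.7
eef_pos: [587.8, -314.7, 320.5]
eef_rot: [2.556, 1.826, 0.0]
wrist_force: [0.6, -0.4, -0.4]
finger_gap: 0.998
gripper_force: 0.0
```

```bash
cat >> h.py <<'E'
def toolview(name,dz,save):
    "tray centre and long-axis angle in tool axes, rim plane dz below TCP"
    st=robot.state(); cv2.imwrite(f"pics/{save}.png",robot.grab_frame("wrist"))
    M=R.from_rotvec(st["eef_rot"]).as_matrix(); yaw=pose(st)[1]
    for r in robot.silhouettes(name,"wrist"):
        q=rect("wrist",r["mask"],st["eef_pos"][2]-dz,st)
        t=(np.r_[q[:2],0]-np.r_[st["eef_pos"][:2],0])@M
        print(name,round(r["score"],2),np.round(r["extent"]),q,"tool",np.round(t[:2],1),"ang-toolx",round((q[4]-yaw-90+90)%180-90,2))
    print(st["time"],pose(st))
E
python3 - <<'E'
from h import *
toolview("base_tray",279.5,"w11")
p=np.array([[468,152],[548,200],[452,357],[374,316]])/1.5625
im=cv2.imread("pics/w11.png")[60:240,180:340];cv2.imwrite("pics/w11b.png",cv2.resize(im,(533,600),interpolation=cv2.INTER_CUBIC))
E
```

```text
base_tray 0.84 [219.  32. 301. 181.] [ 613.4 -246.3  126.3   64.7   71.4] tool [73.  2.] ang-toolx 0.33
29.7 (array([ 587.8, -314.7,  320.5]), -18.93, array([ 0., -0., -1.]))
```

View pics/w11b.png

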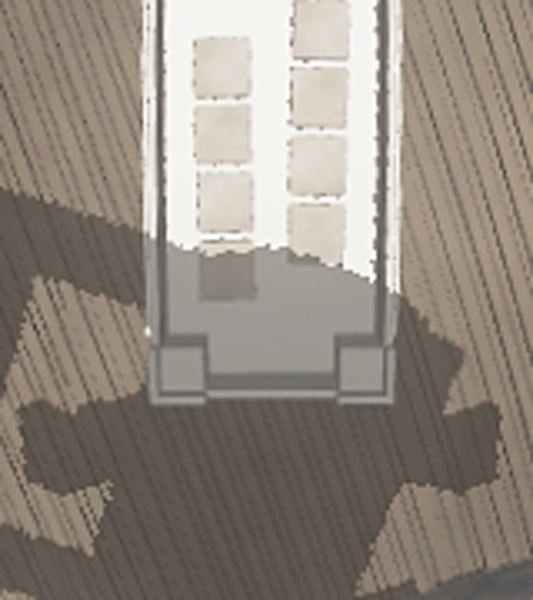

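carry_out([
  [0,0.1,0.1,0,0,0,1],
  [-0.02,0.22,0.125,0,0,0.04,1],
  [-0.04,0.33,0.125,0,0,0.08,1],
  [-0.06,0.44,0.125,0,0,0.12,1],
  [-0.083,0.55,0.125,0,0,0.165,1],
  [-0.083,0.651,0.125,0,0,0.165,1],
  [-0.083,0.651,0.125,0,0,0.165,1],
  [-0.083,0.651,0.125,0,0,0.165,1],
])

```text
time: 30.6
eef_pos: [554.6, -53.7, 370.6]
eef_rot: [2.002, 2.42, 0.0]
wrist_force: [-0.2, -0.6, -0.5]
finger_gap: 0.998
gripper_force: 0.0
```

```bash
python3 - <<'E'
from h import *
toolview("tray",279.5,"w12"); toolview("tray",279.5,"w13")
E
```

```text
tray 0.94 [222.  35. 298. 188.] [541.4  17.1 127.9  64.9 -79.1] tool [72.   0.3] ang-toolx 0.08
30.6 (array([554.6, -53.7, 370.6]), 10.82, array([ 0.001, -0.   , -1.   ]))
tray 0.68 [220.  31. 302. 180.] [541.1  17.5 125.8  65.2 -78.9] tool [73.9  0. ] ang-toolx 0.42
tray 0.27 [385.   0. 422.   7.] [651.2 143.4  36.1   7.3  22.6] tool [177.2 131.6] ang-toolx -78.08
30.7 (array([554.8, -55.1, 370.3]), 10.68, array([ 0., -0., -1.]))
```

carry_out([
  [-0.034,0.18,0,0,0,0,1],
  [-0.034,0.18,-0.05,0,0,0,1],
  [-0.034,0.18,-0.15,0,0,0,1],
  [-0.034,0.18,-0.25,0,0,0,1],
  [-0.034,0.18,-0.33,0,0,0,1],
  [-0.034,0.18,-0.358,0,0,0,1],
  [-0.034,0.18,-0.358,0,0,0,1],
  [-0.034,0.18,-0.358,0,0,0,1],
], force=40)

```text
time: 31.6
eef_pos: [541.6, 17.1, 228.4]
eef_rot: [2.004, 2.417, 0.002]
wrist_force: [1.0, -0.2, 0.4]
finger_gap: 1.001
gripper_force: 0.0
```

carry_out([
  [0,0,0,0,0,0,-1],
  [0,0,0,0,0,0,-1],
  [0,0,0,0,0,0,-1],
  [0,0,0,0,0,0,-1],
  [0,0,0,0,0,0,-1],
  [0,0,0.02,0,0,0,-1],
  [0,0,0.06,0,0,0,-1],
  [0,0,0.12,0,0,0,-1],
])

```text
time: 32.4
eef_pos: [540.7, 17.7, 275.5]
eef_rot: [-2.003, -2.418, 0.002]
wrist_force: [0.8, -0.9, -1.8]
finger_gap: 0.741
gripper_force: 45.0
```

```bash
python3 - <<'E'
from h import *
look([("base_tray",34),("tray",34)],cam="top",smin=.2)
E
```

```text
base_tray 0.92 [312. 146. 357. 175.] [ 609.3 -246.4  132.9   73.7   70.4]
tray 0.61 [228. 178. 270. 187.] [564.1  73.9  19.1   6.5  88.4]
```

carry_out([
  [0.01,-0.03,0.05,0,0,-0.01,-1],
  [0.03,-0.12,0.07,0,0,-0.03,-1],
  [0.06,-0.21,0.07,0,0,-0.055,-1],
  [0.09,-0.3,0.07,0,0,-0.08,-1],
  [0.11,-0.39,0.07,0,0,-0.105,-1],
  [0.13,-0.48,0.07,0,0,-0.13,-1],
  [0.16,-0.57,0.07,0,0,-0.15,-1],
  [0.181,-0.66,0.07,0,0,-0.164,-1],
])

```text
time: 33.35
eef_pos: [613.6, -247.9, 301.6]
eef_rot: [-2.555, -1.824, 0.001]
wrist_force: [1.5, -0.8, -2.0]
finger_gap: 0.741
gripper_force: 45.5
```

carry_out([
  [0,0,0,0,0,0,-1],
  [0,0,0,0,0,0,-1],
  [0,0,0,0,0,0,-1],
  [0,0,0,0,0,0,-1],
  [0,0,0,0,0,0,-1],
  [0,0,0,0,0,0,-1],
  [0,0,-0.08,0,0,0,-1],
  [0,0,-0.13,0,0,0,-1],
])

```text
time: 34.15
eef_pos: [613.2, -245.9, 249.9]
eef_rot: [-2.554, -1.829, 0.0]
wrist_force: [-0.4, 0.0, -3.1]
finger_gap: 0.744
gripper_force: 45.3
```

```bash
python3 - <<'E'
from h import *
s=robot.state();print(s["time"],pose(),s["finger_gap"],s["wrist_force"])
cv2.imwrite("pics/w14.png",robot.grab_frame("wrist"));cv2.imwrite("pics/s14.png",robot.grab_frame("scene"))
a=cv2.imread("pics/w14.png");b=cv2.imread("pics/s14.png")[90:230,220:400]
b=cv2.resize(b,(494,384),interpolation=cv2.INTER_CUBIC)
cv2.imwrite("pics/m14.png",np.hstack([a[:,110:410],b]))
E
```

```text
34.15 (array([ 613.2, -245.9,  249.9]), -18.78, array([-0.001,  0.   , -1.   ])) 0.7442299094324909 [-0.3766316   0.02866084 -3.07349542]
```

View pics/m14.png

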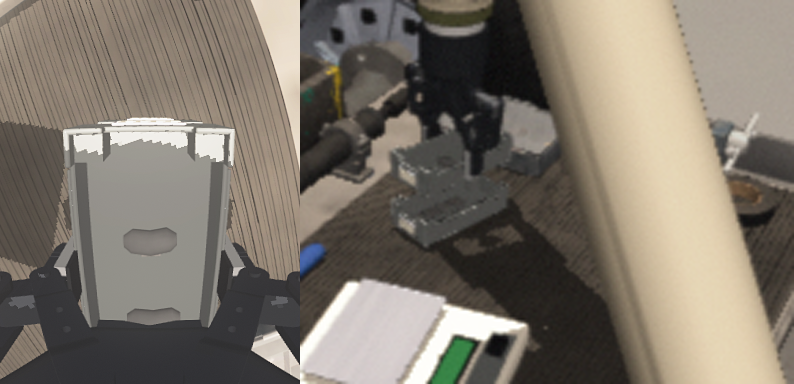

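carry_out([
  [0,0,-0.03,0,0,0,-1],
  [0,0,-0.05,0,0,0,-1],
  [0,0,-0.065,0,0,0,-1],
  [0,0,-0.07,0,0,0,-1],
  [0,0,-0.075,0,0,0,-1],
  [0,0,-0.08,0,0,0,-1],
  [0,0,-0.085,0,0,0,-1],
  [0,0,-0.085,0,0,0,-1],
])

```text
time: 35.05
eef_pos: [613.4, -246.4, 217.0]
eef_rot: [-2.554, -1.828, 0.0]
wrist_force: [0.2, 0.4, -3.1]
finger_gap: 0.738
gripper_force: 45.5
```

carry_out([
  [0,0,-0.002,0,0,0,-1],
  [0,0,-0.004,0,0,0,-1],
  [0,0,-0.006,0,0,0,-1],
  [0,0,-0.007,0,0,0,-1],
  [0,0,-0.008,0,0,0,-1],
  [0,0,-0.009,0,0,0,-1],
  [0,0,-0.01,0,0,0,-1],
  [0,0,-0.01,0,0,0,-1],
])

```text
time: 35.85
eef_pos: [613.4, -246.4, 213.1]
eef_rot: [-2.555, -1.829, 0.0]
wrist_force: [-0.4, -0.2, -1.8]
finger_gap: 0.736
gripper_force: 45.5
```

carry_out([
  [0,0,-0.001,0,0,0,-1],
  [0,0,-0.002,0,0,0,-1],
  [0,0,-0.003,0,0,0,-1],
  [0,0,-0.004,0,0,0,-1],
  [0,0,-0.005,0,0,0,-1],
  [0,0,-0.005,0,0,0,-1],
  [0,0,-0.005,0,0,0,-1],
  [0,0,-0.005,0,0,0,-1],
])

```text
time: 36.65
eef_pos: [613.4, -246.3, 212.7]
eef_rot: [2.553, 1.828, 0.0]
wrist_force: [-5.2, 2.2, 9.9]
finger_gap: 0.745
gripper_force: 47.1
```

carry_out([
  [0,0,0.003,0,0,0,0.6],
  [0,0,0.003,0,0,0,0.8],
  [0,0,0.003,0,0,0,1],
  [0,0,0.003,0,0,0,1],
  [0,0,0.003,0,0,0,1],
  [0,0,0.003,0,0,0,1],
  [0,0,0.08,0,0,0,1],
  [0,0,0.18,0,0,0,1],
])

```text
time: 37.45
eef_pos: [613.2, -246.3, 282.0]
eef_rot: [-2.551, -1.826, 0.003]
wrist_force: [0.1, -0.8, 0.3]
finger_gap: 0.994
gripper_force: 0.0
```

carry_out([
  [-0.06,-0.17,0.18,0,0,0,1],
  [-0.06,-0.17,0.36,0,0,0,1],
  [-0.06,-0.17,0.36,0,0,0,1],
  [-0.06,-0.17,0.36,0,0,0,1],
  [-0.06,-0.17,0.36,0,0,0,1],
  [-0.06,-0.17,0.36,0,0,0,1],
  [-0.06,-0.17,0.36,0,0,0,1],
  [-0.06,-0.17,0.36,0,0,0,1],
])

```text
time: 38.25
eef_pos: [589.7, -314.0, 425.5]
eef_rot: [-2.552, -1.828, 0.001]
wrist_force: [-0.2, -0.8, 0.4]
finger_gap: 0.999
gripper_force: 0.0
```

```bash
python3 - <<'E'
from h import *
s=robot.state();print(s["time"],pose(),s["finger_gap"],s["wrist_force"])
look([("tray",75),("base_tray",75),("clip_a",56)],save="w15",smin=.2)
look([("tray",75),("base_tray",41)],cam="scene",smin=.2)
# projected pixels of expected seated tray corners, scene camera
m=robot.camera_model("scene");K=np.array(m["intrinsics"]);Ro=R.from_rotvec(m["orientation"]).as_matrix()
im=cv2.imread("pics/w15.png")
E
```

```text
38.25 (array([ 589.7, -314. ,  425.5]), -18.77, array([-0.002,  0.002, -1.   ])) 0.9993518191864809 [-0.17340679 -0.78785426  0.41958151]
tray 0.61 [230.  52. 292. 168.] [ 613.1 -246.3  128.    66.1   71.7]
clip_a 0.66 [251. 136. 276. 151.] [ 601.7 -288.5   28.6   12.7  -18.7]
clip_a 0.55 [250. 101. 276. 109.] [ 615.7 -241.9   24.7   13.7  -18.7]
tray 0.81 [249. 142. 292. 168.] [ 599.6 -221.1  154.8   98.9   71.4]
tray 0.23 [212. 190. 304. 259.] [482.1  58.8 190.6 189.2  11. ]
base_tray 0.65 [254. 157. 296. 179.] [ 580.4 -207.1  145.2   78.7   49.8]
```

```bash
python3 -c "
from cell import robot
print(robot.finish_job())"
```

```text
the job is handed in; nothing more can be done
None
```

The job is handed in at about 38 s: I zeroed the scale with the empty tray centred on the pan, moved the two clip weights in the bin into the tray and printed the ticket. The loaded tray is now seated on the other tray with both weights in it. I confirmed the key presses and the seating from force, arm height and camera measurements, not from the scale's display.

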